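# Level the laboratory balance with a wedge shim

## Robot

A 7-joint arm with a two-finger parallel gripper is mounted at the origin on a cart in front of the work surface, level with it; the furniture and walls round the work are solid. World frame = base frame: x ahead of the robot, y to its left, z up, the work surface at z = 0. Lengths are in m, angles in rad, forces in N, time in s.
With the tool pointing down it reaches from about 0.425 to 0.875 m from the base axis. Payload 8.4 kg.
Tool frame: the origin (TCP) lies at the very end of the fingers, on their centre line; the grasp point (between the pads) lies 19 mm behind it; z points along the fingers, y is the line along which they close (so a half turn about z gives the same grasp; the last joint's range is limited). The gripper opens to 87 mm and grips with 3 to 60 N. Pads are 19 mm wide; open, the fingers measure 117 mm over their backs; the gripper's body (75 mm by 190 mm) begins 51 mm behind the grasp point.
Start: joints at [1.2, 0.333, 0.04, 1.465, -0.013, 1.343, -0.059], TCP at [0.174, -0.626, 0.223] pointing down, gripper open.
Joint ranges: [-2.58, 2.58], [-0.38, 2.09], [-1.3, 1.39], [0.25, 2.4], [-1.5, 4.64], [0.08, 2.09], [-2.65, 2.65]. Speed limits (rad/s): [2.22, 2.22, 2.79, 2.79, 3.14, 3.14, 3.14].

## Interface

Orientations are given as a 3x3 rotation matrix whose columns are the frame's x, y, z axes.
In Python, from cell import ctrl gives the robot as it stands. The module is installed in compiled form; this text tells all that it offers.
- The arm moves only by the tool move_arm, never from a script. Its argument "targets" is a list that holds one entry, the list of rows, each a list of 7 numbers: the finger opening in mm, from 0 to 87, then the shift along the tool's x, y, z in mm, then the turn, a rotation vector about the tool's x, y, z in degrees. In form: [[[jaw, x, y, z, wx, wy, wz], ...]]. A call has 1 to 10 rows; each row is the pose to reach, as a shift and turn from the pose commanded when the call began, along the tool's axes at that moment; what a row does not reach only later rows make up. A row lasts 1/12 s, in which the tool goes at most 41.7 mm and 7.16 degrees, less where a joint would pass 70% of its speed; a pose out of reach is approached as far as the arm can. A call with a gripper value outside its range is refused whole. The fingers move at their own pace and stop on an object; the grip force is fixed at half the most. Time passes only in rows, so rows that repeat a pose let the fingers close. It gives the time, the measured TCP pose, the force, the opening and the grip force at its end, in the units of the state.
- ctrl.state(): the state, without advancing time (a new reading comes with each control period).
- ctrl.read_camera(name): name is "side" or "top"; returns a dict with "frame" (480x640x3 uint8, red, green, blue), "fx", "fy", "cx", "cy" (pixels), "distortion" ([k1, k2, p1, p2, k3] as OpenCV has them; the pictures are not rectified), "rvec" (rotation vector, rad) and "tvec" (3), from world to camera coordinates, as OpenCV has them. Camera axes: x right, y down, z forward; pixel columns grow to the right and rows downward; lengths in m; the calibration is good to about 2 mm. A picture is of the moment at which its call begins. There is no depth.
- ctrl.close_job(): hands the job in; it is judged then, once.
The state is a dict: "t": time; "joint_pos": joint angles; "qd": joint speeds; "joint_efforts": joint torques, N m; "position": TCP position; "tool_rot": TCP orientation; "force": force on the tool from outside, world axes, zero at the start; "torque": the same for the moment, N m; "finger_gap": finger opening in m; "gripper_force": force on a finger pad.
Only numpy, scipy, OpenCV 4.12 (cv2) and the standard library are available. Lean on these libraries where they do the work, as an engineer would, in place of code of your own. Each camera call takes 0.05 s, during which the arm holds its last target. There are 200 camera calls.

## Task

The balance on the worktop leans towards its front. Take the black wedge, push its thin end under the round foot below the lug at the middle of the balance's front, and drive it in gently until the level's bubble rests between its two lines; then let go, leaving the wedge flat on the worktop and carrying the foot. Do not push the balance along the worktop or handle it, and leave the other things where they are.

Things in the scene. Friction and masses are not known exactly. Their poses are not given: they have to be found in the camera images.
- balance: Loose grey laboratory balance, 2.4 kg (varies), housing 150 x 170 mm, top 54 mm up, on it a round steel pan (top 64 mm). Origin: in the plane under its two domed rear feet (x +70, y +-65 mm), 5 mm frontward of the housing's middle; x to its back, y to its left, z up from its base. Starts front down by 0.036 rad; level: origin at worktop height, housing underside 20 mm up.
- front_screw (a point): Top of the screw head on the lug (36 mm wide, 30 to 44 mm up, reaching to x -110 mm) at the balance's front; balance frame (-95, 0, 54) mm. Right below hangs the front foot, a dome 24 mm across, seized at an unknown length: its underside starts 3.5 to 7.5 mm above the worktop, 9.5 to 13.5 mm when the balance is level. It presses on the wedge with some 9 N; pushing in takes 4 to 14 N.
- stud_gap (a point): Point midway between the two round studs, 16 mm wide, under the balance's front on which it rests at first; balance frame (-55, 0, 0) mm. They stand at y +-42 mm, and the way between them (68 mm wide) is free for the wedge, which comes in along the balance's +x under the foot.
- level_centre (a point): Middle of the vial of the level, an aluminium channel 76 x 22 mm on the balance's top at its left, along the balance's x; balance frame (0, 66, 64) mm. White ground with two black lines 23 mm apart and a green bubble 16 mm long.
- bubble (a joint): The bubble's offset from the level's middle in m, + towards the balance's back. It runs to the higher side, about 1.1 mm per 0.001 rad of tilt, and stops at +0.020 (the start, front low) and -0.020 (front too high). It settles within about 1 s. Between the two lines means within 0.004 of 0.
- wedge: Black plastic wedge, 110 g, 150 mm long, lying flat. Origin: under the middle of its grip block (30 x 30 mm, up to 34 mm tall, at the thick end); +x points to the thin end, z up. From the block the ramp, 28 mm wide, falls over 120 mm from 20 mm to 2 mm high at the thin end (0.15 mm per mm). It does not slide back out by itself.
- wedge_tip (a point): Middle of the thin end of the wedge, on its underside, 135 mm ahead of the wedge's origin.
- kit_carton: Bystander: small white and orange carton 52 x 52 x 66 mm, origin under its middle.
- dish: Bystander: clear shallow dish, 62 mm across, 13 mm tall, origin under its middle.
Things that resemble listed ones, but are neither listed nor needed, are in the scene too. Of the things that look like the wedge, the larger one is meant.

How it is judged:
By the outcome, as a careful person would: the job done as asked, in the order asked, and still so for the second after the job is handed in, with the robot touching nothing.
It also fails if it takes over 61 s, if anything falls off the work surface, if the arm or the gripper's body presses on something with over 40 N, if the wrist force passes 120 N, or if a joint passes its speed limit or range.

## Working session

There is one attempt and no reset: what is moved stays moved. The work goes in short steps, Python scripts to look and compute and a tool call to move; the robot and the scene stay as the last step left them, time stands still between calls to the robot, and variables do not carry over. Pictures are saved under pics/ and viewed, at most 10 in all, crops included, and the job is handed in when it is done.

Besides the shell and the picture viewer there is one more tool, called after "Call:" as a command line: name --argument value ..., lists and objects as JSON in quotes. move_arm: Moves the arm, as the interface text tells. Its arguments: {"type":"object","properties":{"targets":{"type":"array","items":{"type":"array","items":{"type":"array","items":{"type":"number"}}}}},"required":["targets"]}

```bash
mkdir -p pics
cat > h.py <<'E'
import numpy as np, cv2
from cell import ctrl
def cam(n):
    c=ctrl.read_camera(n); c['K']=np.array([[c['fx'],0,c['cx']],[0,c['fy'],c['cy']],[0,0,1.]]); c['D']=np.array(c['distortion']); c['R']=cv2.Rodrigues(np.array(c['rvec'],float))[0]; c['t']=np.array(c['tvec'],float).ravel(); return c
def save(c,p,box=None,s=1):
    f=c['frame'][:,:,::-1]
    if box: x0,y0,x1,y1=box; f=f[y0:y1,x0:x1]
    cv2.imwrite(p,cv2.resize(f,None,fx=s,fy=s,interpolation=cv2.INTER_CUBIC))
def ray(c,uv):
    p=cv2.undistortPoints(np.array(uv,float).reshape(-1,1,2),c['K'],c['D']).reshape(-1,2)
    d=np.c_[p,np.ones(len(p))]@c['R']; return -c['R'].T@c['t'],d
def onz(c,uv,z):
    o,d=ray(c,uv); return o+d*((z-o[2])/d[:,2])[:,None]
def proj(c,P):
    return cv2.projectPoints(np.array(P,float).reshape(-1,3),np.array(c['rvec'],float),c['t'],c['K'],c['D'])[0].reshape(-1,2)
E
python3 - <<'E'
from h import *
for n in('top','side'):
    c=cam(n); save(c,f'pics/{n}0.png'); print(n,(-c['R'].T@c['t']).round(3),c['fx'])
print(ctrl.state())
E
```

```text
top [0.194 0.182 1.258] 534.8258450894918
side [0.587 0.795 0.58 ] 444.35560775327923
{'t': 0.1, 'joint_pos': array([ 1.19981719,  0.33383593,  0.03988867,  1.46616934, -0.01342958,
        1.34329973, -0.05848599]), 'qd': array([ 0.00044308, -0.00127605,  0.00041578, -0.00222634,  0.00080401,
       -0.00117237,  0.00058658]), 'joint_efforts': array([ 3.52733427e-03, -6.57810616e+01,  1.33951608e+00, -4.04712296e+01,
       -5.98079176e-02,  4.10035404e-02,  7.60718558e-05]), 'position': array([ 0.17435367, -0.62574425,  0.22175781]), 'tool_rot': array([[ 9.63300879e-01,  2.68423560e-01, -4.57663436e-04],
       [ 2.68423940e-01, -9.63299905e-01,  1.37188810e-03],
       [-7.26200569e-05, -1.44438883e-03, -9.99998954e-01]]), 'force': array([ 0.34733018, -0.02236755, -0.17639015]), 'torque': array([-0.0123549 , -0.02565914, -0.0011983 ]), 'gripper_force': 0.0, 'finger_gap': 0.08696065106527344}
```

View pics/top0.png

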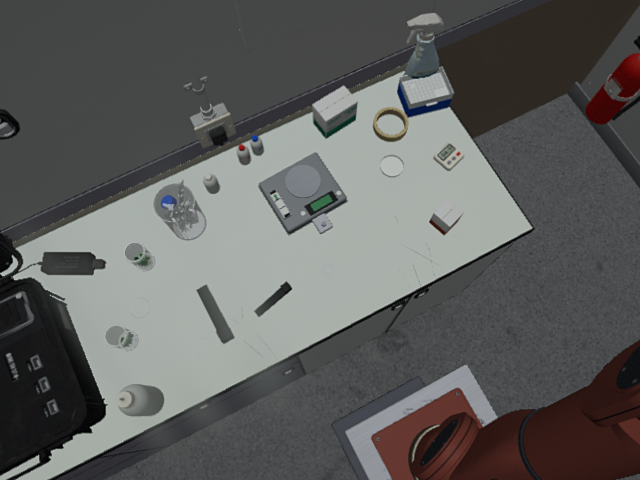

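View pics/side0.png

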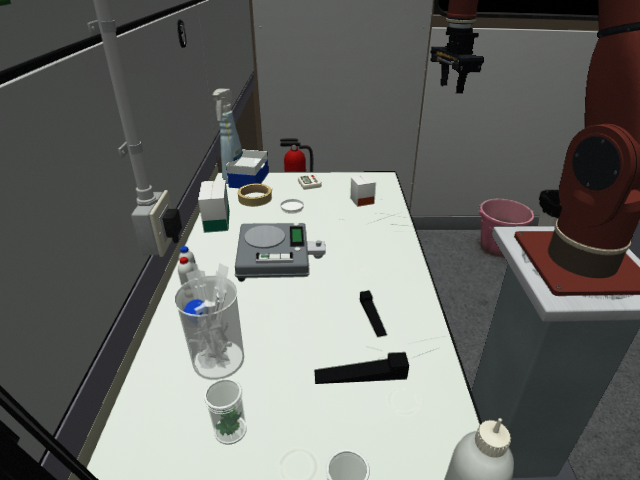

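Candidates for the wedge: the long black one at top (215,313) / side (362,370), and the short black one at top (274,299) / side (373,313). The larger one is meant, so I choose the first; checking it in a close crop.

Run:
```python
from h import *
t=cam('top'); s=cam('side')
a=t['frame'][270:360,180:310]; b=t['frame'][140:240,250:360]; 
A=cv2.resize(a[:,:,::-1],(520,360),interpolation=cv2.INTER_CUBIC); 
cs=s['frame'][200:400,220:430]
B=cv2.resize(b[:,:,::-1],(264,240),interpolation=cv2.INTER_CUBIC)
out=np.zeros((600,800,3),np.uint8); out[:360,:520]=A; out[360:600,:264]=B
out[360:600,270:522]=cv2.resize(cs[:,:,::-1],(252,240)); cv2.imwrite('pics/crop1.png',out)
for n,c,(x0,y0,x1,y1) in(('top',t,(180,270,310,360)),('side',s,(300,280,430,400))):
    g=c['frame'][y0:y1,x0:x1].max(2); m=(g<90).astype(np.uint8)
    for k in cv2.findContours(m,0,2)[0]:
        if cv2.contourArea(k)<150: continue
        q=cv2.approxPolyDP(k,2.5,True)[:,0]+[x0,y0]
        print(n,cv2.contourArea(k),q.tolist()); print(onz(c,q,0)[:,:2].round(3).tolist())
        r=cv2.boxPoints(cv2.minAreaRect(k))+[x0,y0]; print(' rect',onz(c,r,0.0)[:,:2].round(3).tolist())
# screw/lug and level
P={'screw':(321,223)}
print(onz(t,[(321,224)],.05), onz(s,[(319,248)],.05), onz(t,[(280,204)],.064),onz(s,[(274,257)],.064))
```

```text
top 159.5 [[309, 346], [284, 359], [309, 359]]
[[0.352, 0.145], [0.352, 0.21], [0.326, 0.159]]
 rect [[0.379, 0.197], [0.352, 0.145], [0.326, 0.159], [0.352, 0.21]]
top 602.0 [[205, 285], [197, 290], [217, 333], [225, 342], [233, 337]]
[[0.598, 0.303], [0.595, 0.325], [0.478, 0.324], [0.451, 0.315], [0.453, 0.294]]
 rect [[0.597, 0.331], [0.598, 0.301], [0.451, 0.293], [0.45, 0.322]]
top 300.5 [[286, 282], [255, 311], [258, 315], [291, 289]]
[[0.514, 0.125], [0.485, 0.222], [0.473, 0.22], [0.493, 0.122]]
 rect [[0.492, 0.224], [0.517, 0.124], [0.493, 0.119], [0.47, 0.219]]
side 1699.5 [[408, 364], [405, 353], [389, 353], [384, 360], [315, 370], [315, 383], [406, 378]]
[[0.441, 0.289], [0.442, 0.264], [0.47, 0.264], [0.48, 0.28], [0.597, 0.3], [0.597, 0.326], [0.449, 0.318]]
 rect [[0.6, 0.273], [0.438, 0.262], [0.444, 0.319], [0.597, 0.329]]
side 456.5 [[360, 292], [360, 301], [377, 336], [386, 334], [369, 291]]
[[0.507, 0.1], [0.509, 0.128], [0.486, 0.223], [0.469, 0.218], [0.489, 0.097]]
 rect [[0.514, 0.104], [0.489, 0.09], [0.469, 0.219], [0.491, 0.23]]
[[ 0.59094164 -0.01031552  0.05      ]] [[0.58988284 0.01440358 0.05      ]] [[0.67765633 0.05594947 0.064     ]] [[0.68011134 0.06642394 0.064     ]]
```

View pics/crop1.png

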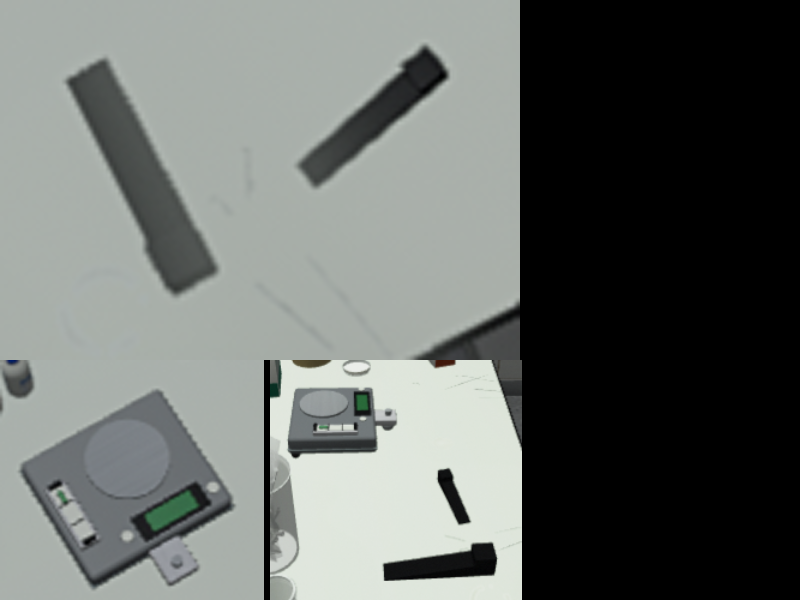

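The crop shows the larger wedge at left (block at top pixel ~(228,338), thin end ~(201,288)), a shorter decoy to its right, and the balance with its lug screw at top ~(324,223), side ~(320,243), and level at top ~(280,204).

```bash
cat >> h.py <<'E'
def tri(ct,ut,cs,us):
    (o1,d1),(o2,d2)=ray(ct,[ut]),ray(cs,[us]); d1=d1[0];d2=d2[0]
    k=np.linalg.lstsq(np.c_[d1,-d2],o2-o1,rcond=None)[0]; a=o1+k[0]*d1;b=o2+k[1]*d2
    return (a+b)/2,np.linalg.norm(a-b)
def go(p,yaw=None):
    s=ctrl.state(); R=s['tool_rot']; d=R.T@(np.array(p)-s['position'])*1000; w=np.zeros(3)
    if yaw is not None:
        T=np.array([[np.cos(yaw),np.sin(yaw),0],[np.sin(yaw),-np.cos(yaw),0],[0,0,-1.]]); w=np.degrees(cv2.Rodrigues(R.T@T)[0].ravel())
    return d.round(1).tolist(),w.round(2).tolist()
E
python3 - <<'E'
from h import *
t=cam('top'); s=cam('side')
for n,c,(x0,y0,x1,y1) in(('top',t,(265,185,292,220)),('side',s,(250,248,296,265)),('top lug',t,(308,210,336,238)),('side lug',s,(309,236,330,262))):
    g=c['frame'][y0:y1,x0:x1]; m=(g.min(2)>(150 if 'lug' not in n else 100)).astype(np.uint8)
    if n=='top lug': pass
    k=max(cv2.findContours(m,0,2)[0],key=cv2.contourArea)
    r=cv2.minAreaRect(k); print(n,r[1],(np.array(r[0])+[x0,y0]).round(1),(cv2.boxPoints(r)+[x0,y0]).round(1).tolist())
for n,a,b in(('screw',(323.7,223.3),(320,242.5)),('level',(280.4,203.7),(275,256.7)),('pan',(302.9,180.4),(265,235.8))):
    print(n,tri(t,a,s,b))
P=[(.465,.305,.2)]
print(go((.52,-.25,.2)),go((.465,.305,.12),.07))
E
```

```text
top (12.0, 19.0) [271.  209.5] [[265.0, 219.0], [265.0, 200.0], [277.0, 200.0], [277.0, 219.0]]
side (5.0, 33.0) [275.5 256.5] [[259.0, 254.0], [292.0, 254.0], [292.0, 259.0], [259.0, 259.0]]
top lug (27.0, 27.0) [321.5 223.5] [[308.0, 210.0], [335.0, 210.0], [335.0, 237.0], [308.0, 237.0]]
side lug (25.0, 20.0) [319.  248.5] [[309.0, 236.0], [329.0, 236.0], [329.0, 261.0], [309.0, 261.0]]
screw (array([ 0.58951146, -0.01735287,  0.04392891]), np.float64(0.003909662845740929))
level (array([0.68024004, 0.05408534, 0.05635942]), np.float64(0.0014407031296797522))
pan (array([ 0.70861228, -0.0216269 ,  0.05894251]), np.float64(0.002479090563846397))
([433.8, -269.4, 22.4], [0.0, 0.0, 0.0]) ([529.8, -818.7, 102.7], [-0.03, 0.01, 11.56])
```

Call:
move_arm --targets '[[[87,434,-269,22,0,0,0],[87,434,-269,22,0,0,0],[87,434,-269,22,0,0,0],[87,434,-269,22,0,0,0],[87,434,-269,22,0,0,0],[87,434,-269,22,0,0,0],[87,434,-269,22,0,0,0],[87,434,-269,22,0,0,0],[87,434,-269,22,0,0,0],[87,434,-269,22,0,0,0]]]'

```text
t: 1.13
position: [0.4575, -0.3182, 0.2048]
tool_rot: [[0.963, 0.268, 0.0], [0.268, -0.963, -0.0], [0.0, 0.0, -1.0]]
force: [1.4, -0.5, -1.1]
finger_gap: 0.0873
gripper_force: 0.0
```

Run:
```python
from h import *
print(ctrl.state()['position'],go((.5,.0,.2),.07),go((.465,.305,.12),.07))
```

```text
[ 0.45747557 -0.31819506  0.20482064] ([126.3, -295.1, 4.7], [0.03, -0.02, 11.55]) ([174.4, -598.4, 84.6], [0.03, -0.02, 11.55])
```

Call:
move_arm --targets '[[[87,126,-295,5,0,0,11.6],[87,126,-295,5,0,0,11.6],[87,126,-295,5,0,0,11.6],[87,126,-295,5,0,0,11.6],[87,126,-295,5,0,0,11.6],[87,126,-295,5,0,0,11.6],[87,126,-295,5,0,0,11.6],[87,126,-295,5,0,0,11.6],[87,174,-598,85,0,0,11.6],[87,174,-598,85,0,0,11.6]]]'

```text
t: 1.97
position: [0.4897, 0.0797, 0.1789]
tool_rot: [[0.998, 0.068, 0.002], [0.068, -0.998, 0.0], [0.002, 0.0, -1.0]]
force: [0.7, 0.6, 0.1]
finger_gap: 0.087
gripper_force: 0.0
```

Run:
```python
from h import *
print(ctrl.state()['position'],go((.465,.305,.10),.07))
```

```text
[0.48968201 0.07973694 0.17894991] ([-9.4, -226.4, 78.9], [0.0, -0.1, -0.09])
```

Call:
move_arm --targets '[[[87,-9,-226,79,0,0,0],[87,-9,-226,79,0,0,0],[87,-9,-226,79,0,0,0],[87,-9,-226,79,0,0,0],[87,-9,-226,79,0,0,0],[87,-9,-226,79,0,0,0],[87,-9,-226,79,0,0,0],[87,-9,-226,79,0,0,0],[87,-9,-226,79,0,0,0]]]'

```text
t: 2.72
position: [0.4649, 0.3026, 0.0995]
tool_rot: [[0.998, 0.069, -0.0], [0.069, -0.998, -0.0], [-0.0, 0.0, -1.0]]
force: [0.9, 0.2, 0.5]
finger_gap: 0.0869
gripper_force: 0.0
```

Run:
```python
from h import *
print(ctrl.state()['position'],go((.465,.305,.008),.07))
s=cam('side'); t=cam('top'); 
a=cv2.resize(s['frame'][270:410,280:450,::-1],None,fx=4,fy=4,interpolation=2)
P=proj(s,[(.465,.305,.034),(.45,.304,0),(.597,.3145,0)]); 
for p in P: cv2.circle(a,tuple(int(v) for v in (p-[280,270])*4),3,(0,0,255),-1)
cv2.imwrite('pics/g1.png',a)
```

```text
[0.46490314 0.30262813 0.09950502] ([0.3, -2.4, 91.5], [0.02, 0.02, -0.04])
```

View pics/g1.png

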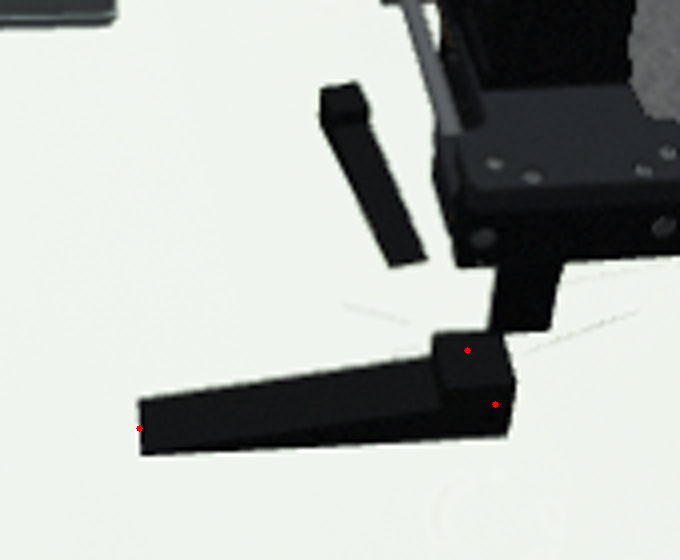

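The dots (block top at (467,350), tip at (139,428) in the crop) sit on the large wedge within ~2 mm; descending to grip.

Call:
move_arm --targets '[[[87,0,-2,40,0,0,0],[87,0,-2,70,0,0,0],[87,0,-2,91,0,0,0],[87,0,-2,91,0,0,0],[60,0,-2,91,0,0,0],[20,0,-2,91,0,0,0],[20,0,-2,91,0,0,0],[20,0,-2,91,0,0,0],[20,0,-2,91,0,0,0],[20,0,-2,91,0,0,0]]]'

```text
t: 3.65
position: [0.4651, 0.3052, 0.0094]
tool_rot: [[0.998, 0.069, 0.001], [0.069, -0.998, 0.0], [0.001, -0.0, -1.0]]
force: [0.5, 0.1, 0.6]
finger_gap: 0.0552
gripper_force: 0.0
```

Run:
```python
from h import *
s=ctrl.state(); print(s['position'],s['force'],s['finger_gap'],s['gripper_force'])
t=cam('top'); s=cam('side')
B=cv2.resize(t['frame'][145:245,255:355,::-1],(560,560),interpolation=2); cv2.imwrite('pics/b_top.png',B)
A=cv2.resize(s['frame'][215:285,230:330,::-1],(800,560),interpolation=2); cv2.imwrite('pics/b_side.png',A)
```

```text
[0.46510639 0.30521662 0.00939039] [0.52208899 0.05606655 0.60151563] 0.05517422465033276 0.0
```

View pics/b_top.png

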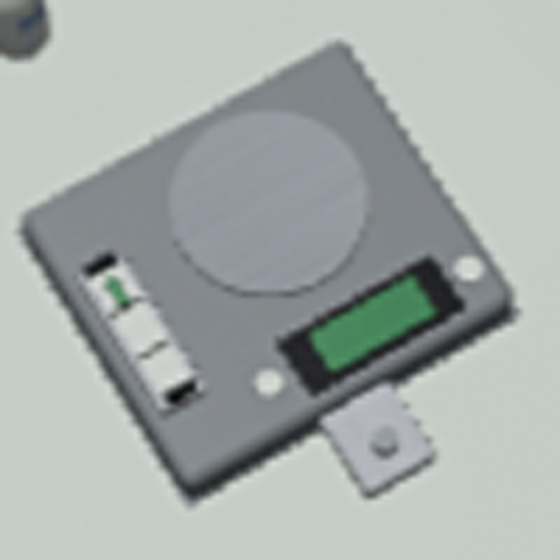

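View pics/b_side.png

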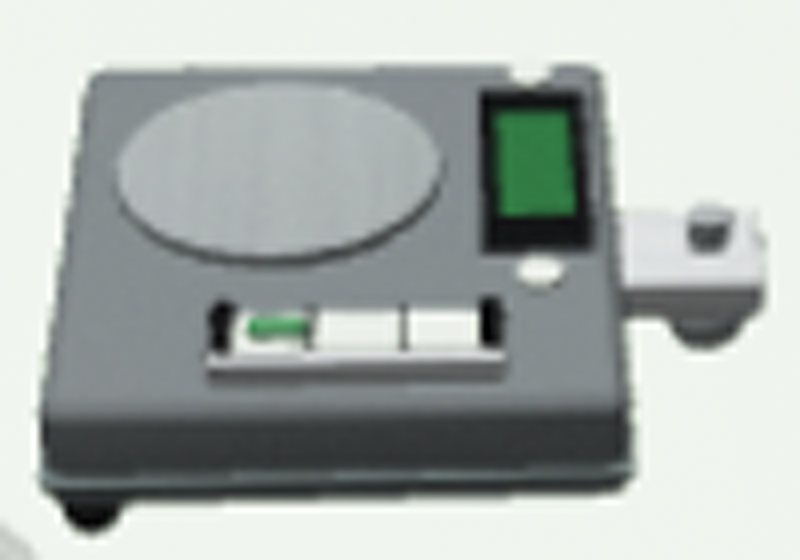

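The crops show the bubble at the back end of the level, screw at top crop (383,437) / side crop (711,212), level middle at top (145,328) / side (358,327), and front foot at side (708,340).

Call:
move_arm --targets '[[[20,0,0,0,0,0,0],[20,0,0,0,0,0,0],[20,0,0,0,0,0,0],[20,0,0,0,0,0,0],[20,0,0,0,0,0,0],[20,0,0,0,0,0,0]]]'

```text
t: 4.25
position: [0.4646, 0.3051, 0.0086]
tool_rot: [[0.998, 0.069, -0.0], [0.069, -0.998, 0.0], [-0.0, -0.0, -1.0]]
force: [-0.5, -0.0, 0.3]
finger_gap: 0.0299
gripper_force: 29.9
```

Run:
```python
from h import *
t=cam('top'); s=cam('side')
T=lambda *p:(np.array(p,float)+.5)/5.6-.5+[255,145]
S=lambda *p:(np.array(p,float)+.5)/8-.5+[230,215]
def dirz(c,q,z):
    p=onz(c,q,z); d=p[1]-p[0]; return p[:,:2].round(4).tolist(),np.degrees(np.arctan2(d[1],d[0])).round(2)
for n,a,b,z in(('screw',(383,437),(711,212),.048),('level',(145,328),(358,327),.0605),('pan',(268,202),(279,168),.062)):
    print(n,tri(t,T(a)[0],s,S(b)[0]),onz(t,T(a),z)[0],onz(s,S(b),z)[0])
print('front',dirz(t,T((190,490),(513,312)),.048),'left',dirz(t,T((190,490),(27,218)),.05),'right',dirz(t,T((513,312),(345,45)),.05))
print('levelx top',dirz(t,T((181,391),(101,264)),.061),'side',dirz(s,S((491,325),(221,325)),.061))
print('back',dirz(t,T((27,218),(345,45)),.051))
q=ctrl.state(); print(q['finger_gap'],q['gripper_force'],q['position'])
```

```text
screw (array([ 0.59180698, -0.01631485,  0.04781354]), np.float64(0.0015102506167611065)) [ 0.5925212  -0.01648978  0.048     ] [ 0.59111197 -0.01547898  0.048     ]
level (array([0.68103417, 0.05343715, 0.05877768]), np.float64(0.00031811905304361443)) [0.6805041  0.05358979 0.0605    ] [0.68056882 0.05599982 0.0605    ]
pan (array([ 0.70889555, -0.02030007,  0.06001782]), np.float64(0.0008913153090956225)) [ 0.70852405 -0.02005333  0.062     ] [ 0.70798793 -0.01684974  0.062     ]
front ([[0.6093, 0.0679], [0.6179, -0.0936]], np.float64(-86.96)) left ([[0.6086, 0.0681], [0.7562, 0.0758]], np.float64(3.01)) right ([[0.6172, -0.0932], [0.767, -0.0877]], np.float64(2.08))
levelx top ([[0.6469, 0.0527], [0.7163, 0.0575]], np.float64(3.97)) side ([[0.6468, 0.0561], [0.7154, 0.0556]], np.float64(-0.45))
back ([[0.7558, 0.0759], [0.7665, -0.0875]], np.float64(-86.23))
0.030077133226958812 29.939885074272752 [0.46461918 0.30506821 0.00861523]
```

Balance yaw ≈ 3°, foot ≈ (0.5935, -0.016). Lift and carry to the approach line.

Run:
```python
from h import *
print(go((.4357,-.0243,.055),.052))
```

```text
([-51.7, 326.6, -46.4], [-0.0, 0.0, 0.99])
```

Call:
move_arm --targets '[[[20,0,0,-15,0,0,0],[20,-10,0,-46,0,0,0],[20,-30,20,-46,0,0,0],[20,-45,50,-46,0,0,1],[20,-47,85,-46,0,0,1],[20,-49,120,-46,0,0,1],[20,-50,155,-46,0,0,1],[20,-50,190,-46,0,0,1],[20,-51,225,-46,0,0,1],[20,-52,260,-46,0,0,1]]]'

```text
t: 5.18
position: [0.4305, 0.0404, 0.0547]
tool_rot: [[0.999, 0.052, 0.0], [0.052, -0.999, -0.0], [0.0, 0.0, -1.0]]
force: [0.9, -0.1, -1.4]
finger_gap: 0.0296
gripper_force: 29.9
```

Run:
```python
from h import *
s=ctrl.state(); print(s['position'],s['finger_gap'],s['gripper_force']); print(go((.4357,-.0243,.055),.052))
```

```text
[0.43046047 0.04036597 0.05473128] 0.02960200567618934 29.9411249672994
([1.9, 64.9, -0.3], [0.01, -0.02, -0.0])
```

Call:
move_arm --targets '[[[20,1,35,0,0,0,0],[20,1,60,0,0,0,0],[20,2,65,0,0,0,0],[20,2,65,10,0,0,0],[20,2,65,25,0,0,0],[20,2,65,35,0,0,0],[20,2,65,40,0,0,0],[20,2,65,43,0,0,0],[20,2,65,45,0,0,0],[20,2,65,45.5,0,0,0]]]'

```text
t: 6.02
position: [0.4362, -0.0222, 0.009]
tool_rot: [[0.999, 0.053, -0.0], [0.053, -0.999, 0.0], [-0.0, -0.0, -1.0]]
force: [0.6, 0.5, -1.1]
finger_gap: 0.0297
gripper_force: 29.9
```

Run:
```python
from h import *
s=ctrl.state(); print(s['position'],s['force'],s['finger_gap'])
t=cam('top'); s=cam('side')
A=cv2.resize(s['frame'][205:285,260:420,::-1],(800,400),interpolation=2)
for L in(0,.135):
    pass
B=cv2.resize(t['frame'][195:295,280:380,::-1],(400,400),interpolation=2)
out=np.zeros((600,800,3),np.uint8); out[:400]=A; out[400:,:200]=cv2.resize(B,(200,200)); 
out[400:,200:800]=cv2.resize(s['frame'][225:265,300:420,::-1],(600,200),interpolation=2)
cv2.imwrite('pics/p1.png',out)
```

```text
[ 0.43618578 -0.02220624  0.0089755 ] [ 0.6088669   0.48352846 -1.08410156] 0.029743113882300543
```

View pics/p1.png

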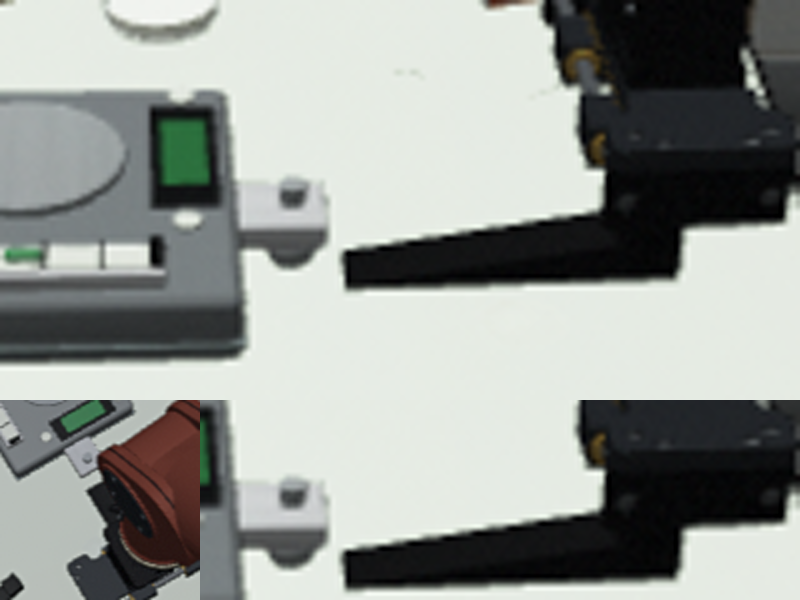

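Wedge is down with its tip (side crop (345,270)) just short of the lug, foot bottom at (291,263). Check the lateral alignment of tip versus foot numerically.

Run:
```python
from h import *
s=cam('side'); t=cam('top')
f=lambda *p:(np.array(p,float)+.5)/5-.5+[260,205]
n=onz(s,f((347,289)),0)[0]; r=onz(s,f((343,251)),.002)[0]; print('tip',n,r,(n+r)/2)
print('block end near',onz(s,f((678,277)),0)[0])
print('foot low',onz(s,f((291,265)),.006)[0])
print('screw top px pred by top', proj(s,[(.5922,-.0163,.048)]), f((293,184)))
P=ctrl.state(); print(P['position'],P['tool_rot'][:2,0])
```

```text
tip [ 0.56799863 -0.0022752   0.        ] [ 0.56931808 -0.02874063  0.002     ] [ 0.56865836 -0.01550792  0.001     ]
block end near [ 0.41985341 -0.0100117   0.        ]
foot low [ 0.59278529 -0.01238647  0.006     ]
screw top px pred by top [[317.93909391 240.85835469]] [[318.2 241.4]]
[ 0.4365091  -0.02267864  0.00949039] [0.99864911 0.05195574]
```

Aligned. Advance 34 mm to near contact.

Call:
move_arm --targets '[[[20,5,0,0.5,0,0,0],[20,10,0,0.5,0,0,0],[20,15,0,0.5,0,0,0],[20,19,0,0.5,0,0,0],[20,23,0,0.5,0,0,0],[20,26,0,0.5,0,0,0],[20,29,0,0.5,0,0,0],[20,31,0,0.5,0,0,0],[20,33,0,0.5,0,0,0],[20,34,0,0.5,0,0,0]]]'

```text
t: 7.05
position: [0.4703, -0.0209, 0.0086]
tool_rot: [[0.999, 0.052, -0.0], [0.052, -0.999, 0.0], [-0.0, -0.0, -1.0]]
force: [0.2, 0.3, -1.0]
finger_gap: 0.0295
gripper_force: 29.9
```

```bash
cat >> h.py <<'E'
def bub(tag):
    q=ctrl.state(); print('t',round(q['t'],2),q['position'].round(4),q['force'].round(1),round(q['finger_gap'],4))
    s=cam('side'); x0,y0,x1,y1=250,248,300,266
    f=s['frame'][y0:y1,x0:x1].astype(int)
    g=(f[:,:,1]-f[:,:,0]>25)&(f[:,:,1]-f[:,:,2]>10); ys,xs=np.nonzero(g)
    if len(xs): print('green x',xs.mean()+x0,'range',xs.min()+x0,xs.max()+x0,'row',ys.mean()+y0,len(xs))
    yr=int(round(ys.mean())) if len(xs) else 8
    print('rows min gray',f[yr].min(1).tolist())
    h=s['frame'][210:285,225:335]
    d=np.argwhere(h.max(2)<0)
    return s
E
python3 -c "
from h import *
bub('a')"
```

```text
t 7.05 [ 0.4703 -0.0209  0.0086] [ 0.2  0.3 -1. ] 0.0295
green x 264.0 range 261 267 row 255.10526315789474 19
rows min gray [120, 121, 121, 122, 122, 112, 41, 18, 51, 147, 202, 77, 87, 84, 85, 86, 83, 77, 90, 150, 224, 223, 223, 223, 223, 223, 223, 223, 223, 200, 129, 224, 223, 224, 222, 222, 223, 223, 223, 197, 18, 15, 47, 105, 121, 122, 121, 122, 121, 123]
```

Call:
move_arm --targets '[[[20,1.5,0,0,0,0,0],[20,3,0,0,0,0,0],[20,4.5,0,0,0,0,0],[20,6,0,0,0,0,0],[20,7.5,0,0,0,0,0],[20,9,0,0,0,0,0],[20,10.5,0,0,0,0,0],[20,12,0,0,0,0,0],[20,13.5,0,0,0,0,0],[20,15,0,0,0,0,0]]]'

```text
t: 7.93
position: [0.4801, -0.0208, 0.0083]
tool_rot: [[0.999, 0.051, -0.01], [0.051, -0.999, -0.002], [-0.01, 0.001, -1.0]]
force: [-26.9, -1.4, 30.1]
finger_gap: 0.03
gripper_force: 30.0
```

```bash
python3 -c "
from h import *
bub('a')"
```

```text
t 7.93 [ 0.4801 -0.0208  0.0083] [-26.9  -1.4  30.1] 0.03
green x 263.8888888888889 range 261 267 row 255.16666666666666 18
rows min gray [123, 120, 123, 122, 120, 105, 18, 17, 72, 173, 166, 74, 85, 85, 86, 85, 80, 59, 87, 188, 224, 223, 224, 225, 224, 224, 224, 224, 224, 206, 158, 224, 225, 224, 224, 224, 224, 224, 214, 156, 21, 28, 61, 100, 121, 121, 120, 121, 121, 121]
```

Pressing down as well as forward (z +30 N): the tool lags and noses the wedge into the worktop. Ease off and lift slightly.

Call:
move_arm --targets '[[[20,-3,0,-0.5,0,0,0],[20,-4,0,-1,0,0,0],[20,-4,0,-1.5,0,0,0],[20,-4,0,-1.5,0,0,0]]]'

```text
t: 8.32
position: [0.4807, -0.0205, 0.0098]
tool_rot: [[0.999, 0.052, -0.001], [0.052, -0.999, 0.0], [-0.001, -0.0, -1.0]]
force: [-1.9, -1.5, -5.1]
finger_gap: 0.0298
gripper_force: 30.0
```

```bash
python3 -c "
from h import *
s=bub('a'); save(s,'pics/p2.png',(250,215,410,285),5)"
```

```text
t 8.32 [ 0.4807 -0.0205  0.0098] [-1.9 -1.5 -5.1] 0.0298
green x 264.0 range 261 267 row 255.10526315789474 19
rows min gray [123, 123, 125, 124, 122, 106, 18, 17, 71, 172, 166, 76, 86, 85, 87, 89, 86, 57, 85, 188, 224, 224, 224, 224, 224, 224, 224, 225, 215, 163, 158, 223, 222, 224, 224, 224, 224, 224, 215, 156, 18, 28, 62, 99, 120, 122, 122, 122, 121, 121]
```

View pics/p2.png

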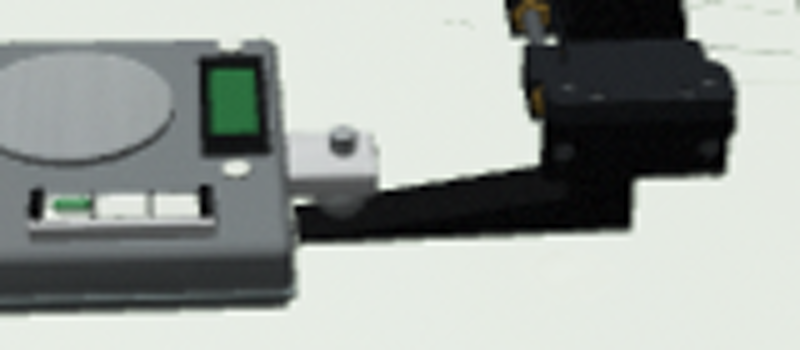

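Call:
move_arm --targets '[[[20,1,0,0,0,0,0],[20,2,0,0,0,0,0],[20,3,0,0,0,0,0],[20,4,0,0,0,0,0],[20,4.5,0,0,0,0,0],[20,5,0,0,0,0,0]]]'

```text
t: 8.87
position: [0.4827, -0.0203, 0.009]
tool_rot: [[0.999, 0.052, -0.007], [0.052, -0.999, -0.001], [-0.007, 0.0, -1.0]]
force: [-11.8, -1.5, 2.1]
finger_gap: 0.0296
gripper_force: 30.0
```

```bash
python3 -c "
from h import *
s=bub('a')"
```

```text
t 8.87 [ 0.4827 -0.0203  0.009 ] [-11.8  -1.5   2.1] 0.0296
green x 264.0 range 261 267 row 255.10526315789474 19
rows min gray [121, 123, 122, 123, 117, 78, 20, 18, 78, 182, 169, 78, 86, 86, 89, 91, 85, 57, 83, 186, 224, 225, 224, 224, 224, 224, 225, 224, 214, 164, 157, 224, 224, 224, 225, 223, 224, 224, 213, 146, 17, 28, 59, 97, 123, 120, 122, 122, 122, 122]
```

Call:
move_arm --targets '[[[20,1,0,-0.2,0,0,0],[20,2,0,-0.3,0,0,0],[20,3,0,-0.3,0,0,0],[20,4,0,-0.3,0,0,0],[20,5,0,-0.3,0,0,0],[20,6,0,-0.3,0,0,0],[20,7,0,-0.3,0,0,0],[20,8,0,-0.3,0,0,0],[20,9,0,-0.3,0,0,0],[20,10,0,-0.3,0,0,0]]]'

```text
t: 9.75
position: [0.4927, -0.0196, 0.0091]
tool_rot: [[0.999, 0.052, -0.007], [0.052, -0.999, -0.0], [-0.007, -0.0, -1.0]]
force: [-10.9, -0.5, -0.0]
finger_gap: 0.03
gripper_force: 30.0
```

```bash
python3 -c "
from h import *
s=bub('a'); g=s['frame'][247:250,240:300].astype(int).mean((0,2)).round(); print(s['frame'][240:262,318].min(1).tolist()); print('row266',s['frame'][266,222:330].max(1).tolist())"
```

```text
t 9.75 [ 0.4927 -0.0196  0.0091] [-10.9  -0.5  -0. ] 0.03
green x 263.3333333333333 range 260 267 row 255.04761904761904 21
rows min gray [123, 121, 122, 123, 115, 78, 18, 30, 113, 211, 101, 84, 82, 82, 82, 82, 73, 62, 125, 224, 223, 224, 224, 223, 224, 224, 224, 224, 206, 136, 189, 223, 223, 224, 224, 225, 224, 224, 205, 97, 19, 41, 93, 121, 122, 121, 121, 120, 122, 121]
[163, 154, 80, 62, 62, 102, 203, 204, 199, 159, 88, 84, 77, 73, 83, 63, 54, 49, 19, 18, 16, 11]
row266 [215, 215, 215, 213, 226, 233, 235, 237, 237, 237, 237, 235, 159, 106, 109, 110, 109, 108, 108, 108, 107, 105, 104, 105, 101, 102, 101, 101, 99, 98, 96, 97, 95, 95, 95, 92, 94, 92, 92, 92, 88, 88, 88, 88, 88, 86, 85, 84, 83, 82, 81, 80, 79, 78, 77, 76, 76, 74, 74, 73, 72, 71, 71, 69, 69, 67, 67, 67, 66, 64, 66, 63, 62, 60, 60, 57, 58, 57, 56, 56, 55, 54, 53, 53, 50, 45, 139, 236, 236, 236, 236, 237, 236, 237, 236, 236, 236, 236, 236, 236, 236, 236, 236, 236, 236, 236, 236, 236]
```

Smooth at ~11 N. Continue.

Call:
move_arm --targets '[[[20,1,0,0,0,0,0],[20,2,0,0,0,0,0],[20,3,0,0,0,0,0],[20,4,0,0,0,0,0],[20,5,0,0,0,0,0],[20,6,0,0,0,0,0],[20,7,0,0,0,0,0],[20,8,0,0,0,0,0],[20,9,0,0,0,0,0],[20,10,0,0,0,0,0]]]'

```text
t: 10.63
position: [0.5028, -0.0191, 0.0091]
tool_rot: [[0.999, 0.052, -0.007], [0.052, -0.999, -0.0], [-0.007, -0.0, -1.0]]
force: [-11.1, -1.3, -1.6]
finger_gap: 0.0298
gripper_force: 30.0
```

```bash
cat >> h.py <<'E'
def bubble():
    q=ctrl.state(); print('t',round(q['t'],2),q['position'].round(4),q['force'].round(1))
    s=cam('side'); f=cv2.resize(s['frame'][248:266,250:300],None,fx=8,fy=8,interpolation=cv2.INTER_CUBIC).astype(int)
    g=(f[:,:,1]-f[:,:,0]>35); ys,xs=np.nonzero(g); r=f[int(ys.mean())-6:int(ys.mean())+7].mean(0).min(1)
    k=np.nonzero(r<60)[0]; L=np.split(k,np.nonzero(np.diff(k)>60)[0]+1); e=[(a.min()/8+250,a.max()/8+250) for a in L]
    # channel black end blocks: inner edges at first transition
    print('bubble px',(xs.min()+xs.max())/16+250,xs.mean()/8+250,'dark',np.round(e,2).tolist())
    print(f[int(ys.mean())-6:int(ys.mean())+7,::4].mean(0).min(1).round().astype(int).tolist())
    return s
E
python3 -c "
from h import *
bubble()"
```

```text
t 10.63 [ 0.5028 -0.0191  0.0091] [-11.1  -1.3  -1.6]
bubble px 264.5 264.5026359600444 dark [[255.25, 257.5], [289.5, 291.75]]
[124, 124, 123, 122, 123, 124, 124, 122, 124, 109, 76, 40, 20, 18, 23, 55, 100, 157, 203, 231, 238, 211, 152, 98, 92, 96, 89, 84, 86, 89, 89, 88, 88, 87, 78, 84, 103, 144, 191, 229, 232, 225, 225, 225, 225, 225, 225, 225, 225, 225, 225, 225, 224, 225, 227, 224, 219, 197, 148, 130, 177, 228, 232, 225, 224, 224, 224, 224, 224, 225, 225, 224, 224, 224, 226, 222, 225, 192, 118, 44, 18, 16, 21, 44, 71, 99, 116, 124, 124, 122, 123, 124, 123, 122, 122, 122, 122, 122, 122, 122]
```

Call:
move_arm --targets '[[[20,1,0,0,0,0,0],[20,2,0,0,0,0,0],[20,3,0,0,0,0,0],[20,4,0,0,0,0,0],[20,5,0,0,0,0,0],[20,6,0,0,0,0,0],[20,7,0,0,0,0,0],[20,8,0,0,0,0,0],[20,9,0,0,0,0,0],[20,10,0,0,0,0,0]]]'

```text
t: 11.52
position: [0.5128, -0.0186, 0.009]
tool_rot: [[0.999, 0.052, -0.007], [0.052, -0.999, -0.0], [-0.007, -0.0, -1.0]]
force: [-11.1, -0.5, -2.0]
finger_gap: 0.0297
gripper_force: 30.0
```

Call:
move_arm --targets '[[[20,0,0,0,0,0,0],[20,0,0,0,0,0,0],[20,0,0,0,0,0,0],[20,0,0,0,0,0,0],[20,0,0,0,0,0,0],[20,0,0,0,0,0,0],[20,0,0,0,0,0,0],[20,0,0,0,0,0,0],[20,0,0,0,0,0,0],[20,0,0,0,0,0,0]]]'

```text
t: 12.35
position: [0.5134, -0.0185, 0.0092]
tool_rot: [[0.999, 0.052, -0.005], [0.052, -0.999, -0.0], [-0.005, -0.0, -1.0]]
force: [-8.6, -0.3, -3.6]
finger_gap: 0.0296
gripper_force: 30.0
```

```bash
python3 -c "
from h import *
bubble()"
```

```text
t 12.35 [ 0.5134 -0.0185  0.0092] [-8.6 -0.3 -3.6]
bubble px 271.125 271.0533854166667 dark [[255.12, 257.38], [289.12, 291.5]]
[122, 122, 122, 122, 122, 122, 123, 122, 126, 108, 61, 16, 6, 18, 33, 74, 128, 181, 207, 218, 219, 216, 216, 217, 217, 217, 217, 218, 219, 220, 222, 219, 221, 201, 156, 106, 80, 71, 77, 88, 87, 86, 86, 87, 89, 89, 87, 87, 85, 104, 143, 186, 212, 225, 228, 213, 187, 162, 149, 160, 194, 227, 230, 225, 225, 224, 225, 225, 226, 226, 225, 225, 226, 225, 226, 216, 204, 157, 76, 8, 6, 25, 37, 57, 79, 101, 115, 123, 124, 122, 122, 122, 122, 122, 122, 122, 122, 122, 122, 122]
```

Call:
move_arm --targets '[[[20,1,0,0,0,0,0],[20,2,0,0,0,0,0],[20,3,0,0,0,0,0],[20,4,0,0,0,0,0],[20,4.5,0,0,0,0,0],[20,4.5,0,0,0,0,0],[20,4.5,0,0,0,0,0],[20,4.5,0,0,0,0,0],[20,4.5,0,0,0,0,0],[20,4.5,0,0,0,0,0]]]'

```text
t: 13.23
position: [0.5178, -0.0183, 0.0092]
tool_rot: [[0.999, 0.052, -0.006], [0.052, -0.999, -0.0], [-0.006, -0.0, -1.0]]
force: [-10.3, -0.6, -2.7]
finger_gap: 0.0298
gripper_force: 30.0
```

Call:
move_arm --targets '[[[20,0,0,0,0,0,0],[20,0,0,0,0,0,0],[20,0,0,0,0,0,0],[20,0,0,0,0,0,0],[20,0,0,0,0,0,0],[20,0,0,0,0,0,0],[20,0,0,0,0,0,0],[20,0,0,0,0,0,0],[20,0,0,0,0,0,0],[20,0,0,0,0,0,0]]]'

```text
t: 14.07
position: [0.5178, -0.0183, 0.0091]
tool_rot: [[0.999, 0.052, -0.006], [0.052, -0.999, -0.0], [-0.006, -0.0, -1.0]]
force: [-9.2, 0.1, -2.3]
finger_gap: 0.0299
gripper_force: 30.0
```

```bash
python3 -c "
from h import *
s=bubble(); save(s,'pics/p3.png',(225,215,385,285),5)"
```

```text
t 14.07 [ 0.5178 -0.0183  0.0091] [-9.2  0.1 -2.3]
bubble px 274.25 274.1589750849377 dark [[255.0, 257.25], [289.12, 291.38]]
[123, 123, 123, 123, 122, 122, 123, 120, 121, 100, 54, 14, 4, 19, 35, 77, 133, 183, 199, 201, 203, 202, 202, 203, 207, 210, 210, 209, 209, 210, 212, 210, 210, 187, 128, 98, 139, 193, 214, 213, 200, 164, 119, 84, 81, 89, 89, 91, 96, 100, 103, 101, 98, 91, 82, 83, 97, 120, 137, 164, 201, 229, 233, 227, 226, 225, 225, 226, 226, 226, 226, 226, 226, 225, 225, 211, 189, 139, 68, 11, 7, 28, 41, 62, 82, 102, 116, 123, 124, 122, 122, 122, 122, 123, 122, 122, 123, 123, 123, 123]
```

View pics/p3.png

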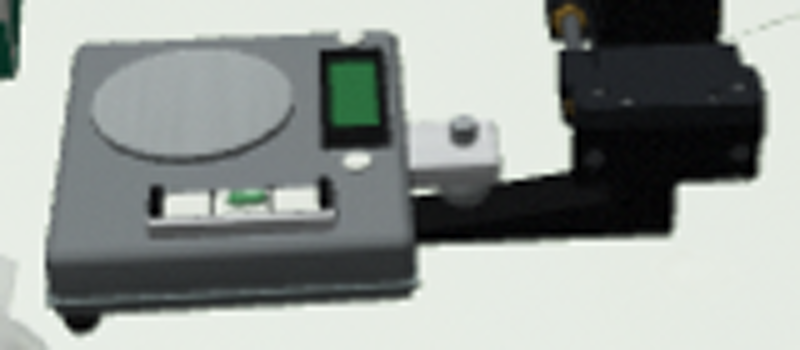

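Bubble sits between the lines (crop: lines x≈211 and 271, bubble 225–270), ~1 px frontward; the wedge's tail is lifted a fraction of a mm and will settle flat. Relax the push, lower, then open.

Call:
move_arm --targets '[[[20,-0.8,0,0.3,0,0,0],[20,-1.5,0,0.6,0,0,0],[20,-1.5,0,0.8,0,0,0],[20,-1.5,0,0.8,0,0,0],[20,-1.5,0,0.8,0,0,0],[20,-1.5,0,0.8,0,0,0],[20,-1.5,0,0.8,0,0,0],[20,-1.5,0,0.8,0,0,0]]]'

```text
t: 14.78
position: [0.5178, -0.0183, 0.009]
tool_rot: [[0.999, 0.052, -0.003], [0.052, -0.999, 0.0], [-0.003, -0.0, -1.0]]
force: [-6.1, -0.7, -4.4]
finger_gap: 0.0296
gripper_force: 30.0
```

```bash
python3 -c "
from h import *
s=bubble()"
```

```text
t 14.78 [ 0.5178 -0.0183  0.009 ] [-6.1 -0.7 -4.4]
bubble px 274.5 274.45387554585153 dark [[255.0, 257.38], [289.12, 291.38]]
[123, 123, 123, 122, 122, 122, 124, 121, 121, 100, 56, 16, 5, 17, 31, 71, 124, 174, 194, 201, 203, 202, 202, 204, 207, 210, 210, 209, 209, 210, 212, 210, 210, 186, 126, 96, 136, 190, 210, 210, 198, 171, 134, 101, 95, 96, 92, 92, 95, 99, 101, 100, 98, 91, 79, 71, 69, 88, 120, 164, 203, 230, 232, 226, 226, 226, 226, 226, 227, 226, 226, 226, 227, 226, 226, 211, 188, 137, 68, 13, 9, 29, 42, 62, 82, 103, 116, 124, 125, 123, 123, 123, 122, 122, 122, 122, 123, 123, 123, 123]
```

Call:
move_arm --targets '[[[20,-0.8,0,0.4,0,0,0],[20,-0.8,0,0.6,0,0,0],[20,-0.8,0,0.6,0,0,0],[45,-0.8,0,0.6,0,0,0],[60,-0.8,0,0,0,0,0],[60,-0.8,0,0,0,0,0],[60,-0.8,0,0,0,0,0],[60,-0.8,0,0,0,0,0],[60,-0.8,0,0,0,0,0],[60,-0.8,0,0,0,0,0]]]'

```text
t: 15.67
position: [0.5184, -0.0185, 0.0097]
tool_rot: [[0.999, 0.052, 0.0], [0.052, -0.999, 0.0], [0.0, -0.0, -1.0]]
force: [-0.0, -0.1, 0.7]
finger_gap: 0.0593
gripper_force: 0.0
```

Call:
move_arm --targets '[[[60,0,0,0,0,0,0],[60,0,0,0,0,0,0],[60,0,0,0,0,0,0],[60,0,0,0,0,0,0],[60,0,0,0,0,0,0],[60,0,0,0,0,0,0],[60,0,0,0,0,0,0],[60,0,0,0,0,0,0]]]'

```text
t: 16.33
position: [0.5182, -0.0185, 0.0096]
tool_rot: [[0.999, 0.052, -0.0], [0.052, -0.999, 0.0], [-0.0, -0.0, -1.0]]
force: [-0.5, 0.1, -0.8]
finger_gap: 0.0601
gripper_force: 0.0
```

```bash
python3 -c "
from h import *
s=bubble()"
```

```text
t 16.33 [ 0.5182 -0.0185  0.0096] [-0.5  0.1 -0.8]
bubble px 274.0 273.89889705882354 dark [[255.0, 257.38], [289.12, 291.38]]
[123, 123, 123, 123, 122, 122, 123, 122, 125, 105, 56, 14, 4, 19, 32, 72, 126, 178, 201, 209, 211, 208, 207, 207, 208, 210, 213, 214, 213, 213, 216, 214, 214, 190, 131, 100, 135, 185, 209, 208, 181, 141, 110, 90, 89, 92, 88, 85, 84, 87, 91, 95, 97, 96, 93, 95, 100, 117, 133, 162, 200, 229, 232, 227, 227, 227, 227, 227, 226, 226, 226, 226, 227, 225, 225, 210, 188, 139, 67, 11, 7, 28, 43, 65, 85, 104, 117, 124, 125, 123, 123, 122, 122, 122, 122, 122, 123, 123, 123, 122]
```

Bubble ≈ −1.4 mm: within. Retreat straight up.

Call:
move_arm --targets '[[[60,0,0,-10,0,0,0],[60,0,0,-30,0,0,0],[60,0,0,-60,0,0,0],[60,0,0,-95,0,0,0],[60,0,0,-130,0,0,0],[60,0,0,-160,0,0,0],[60,0,0,-160,0,0,0],[60,0,0,-160,0,0,0],[60,0,0,-160,0,0,0],[60,0,0,-160,0,0,0]]]'

```text
t: 17.22
position: [0.5174, -0.0185, 0.1686]
tool_rot: [[0.999, 0.052, -0.002], [0.052, -0.999, 0.0], [-0.002, -0.0, -1.0]]
force: [-0.6, -0.0, -0.5]
finger_gap: 0.0603
gripper_force: 0.0
```

```bash
python3 -c "
from h import *
s=bubble(); a=cv2.resize(s['frame'][220:280,225:385,::-1],(800,300),interpolation=2); b=cv2.resize(s['frame'][246:268,245:300,::-1],(750,300),interpolation=2); o=np.zeros((600,800,3),np.uint8); o[:300]=a; o[300:,:750]=b; cv2.imwrite('pics/end.png',o)"
```

```text
t 17.22 [ 0.5174 -0.0185  0.1686] [-0.6 -0.  -0.5]
bubble px 273.875 273.84902597402595 dark [[255.0, 257.38], [289.12, 291.38]]
[118, 118, 118, 118, 118, 118, 120, 119, 120, 100, 54, 13, 4, 17, 31, 69, 122, 173, 195, 203, 204, 201, 201, 201, 202, 203, 205, 207, 207, 207, 209, 207, 208, 184, 126, 95, 130, 179, 202, 200, 176, 137, 108, 89, 86, 88, 85, 83, 82, 83, 86, 89, 88, 89, 92, 102, 114, 129, 135, 155, 191, 222, 225, 220, 220, 220, 221, 221, 220, 219, 219, 219, 221, 219, 220, 204, 182, 132, 63, 9, 6, 27, 41, 62, 82, 100, 112, 118, 119, 117, 118, 118, 118, 118, 118, 117, 118, 118, 118, 118]
```

View pics/end.png

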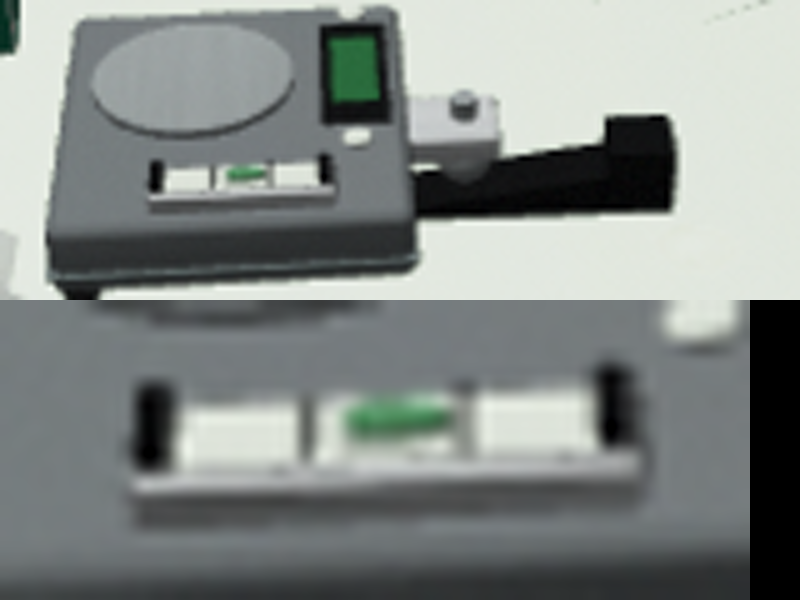

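The final picture shows the wedge flat under the foot. The bubble (zoom x 347–452) is between the lines (312 and 466), about 1.5 mm off centre. Handing in.

```bash
python3 -c "
from h import *
print(ctrl.close_job())"
```

```text
the job is handed in; nothing more can be done
None
```

The wedge is flat under the front foot and released, the bubble rests about 1.5 mm frontward of centre between its lines, and the job was handed in at about 17 s; forward force reached 27 N briefly, but I saw no clear shift of the balance.

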